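Hook, draw and lock the spring rule on the deadweight tester

TASK

First clear the steel piston cap off the grey datum plate and stand it upright in the middle of the blue tray. Then hook the yellow spring rule's end lip over the dark rim of the tester's platen (lip down between the rim and the stacked brass weights), draw the case back against its spring over the brass stop bar and set it flat on the datum plate, centred and square, so that the spring holds its front against the bar. Let go of it, then push its red lock button fully down, leaving the brass weights and all the other things where they stand.

Things in the scene. Friction and masses are not known exactly. Their poses are not given: they have to be found in the camera images.
- tester: Fixed tester. Origin on the bench below the middle of the rim's inner (hook) face; +x = draw direction, towards the datum plate; z up. Platen top 20 mm up, x -140 to 10, y -70 to 70 mm. Dark rim on it: x 0 to 10, y -55 to 55 mm, top 46 mm above the bench. Weights' nearest side at x = -33 to -41 mm. Behind x = -140 mm a casting and column, 155 mm high, and a long iron lever leading away.
- datum: Fixed grey datum plate with brass stop bar. Origin on the bench below the middle of the bar's back face, which the case rests against. Axes parallel to the tester's; origin at tester y = 0, x = 88 to 138 mm. Plate top 20 mm above the bench, x -18 to 160, y -40 to 40 mm. Bar: x -8 to 0 mm, full width, top 26 mm above the bench.
- case_centre (a point): Centre of the loose spring rule's yellow and black case, a box 140 (x) x 36 (y) x 50 (z) mm, 0.4 kg; starts flat on the bench. A rigid steel blade (24 wide, 4 thick, 30 mm above the underside) comes out of its front, -x; z up. Grip across y at the middle or front half. Parked, its axes are along the datum's and this point is at datum x = 70, y = 0, z = 45 mm.
- lip (a point): Middle of the inner face (towards the case) of the lip that hangs from the blade's end: 4 mm thick, 24 wide, reaching from 28 down to 4 mm above the level of the case's underside; this point is at 16 mm. Blade fully in: x = -110 mm from the case's centre (40 mm ahead of its front). Axes as the case's. With the case on the plate the blade passes 2 mm above the rim.
- blade (a joint): How far the blade is drawn out of the case, m: 0 fully in (start), 0.115 fully out. The spring always pulls it in, with 4 N at 0 rising by 2 N per 100 mm; there is no catch: when let go it goes back in. Parked behind the bar it reads 0.048 to 0.098, depending on where the datum plate is.
- lock_top (a point): Middle of the top of the round red lock button, 24 mm in diameter, on top of the case towards its back: 46 mm behind the case's centre (+x), 12 mm above the case's top when up, 4 mm when down. Axes as the case's.
- lock (a joint): Travel of the lock button, m: 0 up (unlocked, start), 0.008 fully down (locked). It moves straight down, resists with about 4 N and stays where it is left.
- cap_centre (a point): Centre (half-way up) of the loose solid steel piston cap, a plain cylinder 50 mm in diameter and 36 mm high with a bevelled top edge, about 0.35 kg. It starts upright on the datum plate, where the case must go. z up.
- tray: Fixed blue open tray 150 x 150 mm, walls 25 mm high and 4 mm thick, floor 4 mm thick. Origin: centre of its underside, on the bench.
- weight1: Lowest of the three stacked loose brass weights on the platen: disc of 68 mm diameter, 18 mm high. Origin at the centre of its underside. Bystander.
- weight2: Middle brass weight: disc of 62 mm diameter, 18 mm high. Origin at the centre of its underside. Bystander.
- weight3: Top brass weight: disc of 56 mm diameter, 18 mm high; its top is 74 mm above the bench. Origin at the centre of its underside. Bystander.
- valve: Loose bronze check valve standing on the bench beside the datum plate, about 48 mm in diameter and 58 mm high. Origin at the centre of its underside. Bystander.
- plug: Loose brass plug standing on the bench on the other side of the datum plate, 40 mm in diameter, 42 mm high. Origin at the centre of its underside. Bystander.
- spanner: Loose steel spanner, 180 mm long, lying flat on the bench. Bystander.
- oil: Loose grey oil bottle, 56 mm in diameter, 120 mm high. Origin at the centre of its underside. Bystander.

How it is judged:
By the outcome, as a careful person would: the job done as asked, in the order asked, and still so for the second after the job is handed in, with the robot touching nothing.
It also fails if it takes over 61 s, if anything falls off the work surface, if the arm or the gripper's body presses on something with over 40 N, if the wrist force passes 120 N, or if a joint passes its speed limit or range.

ROBOT

A 7-joint arm with a two-finger parallel gripper is mounted at the origin on the work surface. World frame = base frame: x ahead of the robot, y to its left, z up, the work surface at z = 0. Lengths are in m, angles in rad, forces in N, time in s.
With the tool pointing down it reaches from about 0.35 to 0.9 m from the base axis. Payload 8.1 kg.
Tool frame: the origin (TCP) lies at the centre of the arm's flange, where the gripper is bolted on; the fingertips stand 178 mm ahead of it and the grasp point (between the pads) lies 159 mm ahead of it; z points along the fingers, y is the direction in which the jaws open and shut (so a half turn about z gives the same grasp; the last joint's range is limited). The gripper opens to 92 mm and grips with 3 to 60 N. Pads are 19 mm wide; open, the fingers measure 130 mm over their backs; the gripper's body (75 mm by 190 mm) begins 47 mm behind the grasp point.
Start: joints at [-1.376, 0.434, 0.025, 1.573, -0.012, 1.134, -0.075], TCP at [0.183, 0.597, 0.405] pointing down, gripper open.
Joint ranges: [-2.62, 2.62], [-0.44, 2.09], [-1.27, 1.32], [0.08, 2.57], [-1.32, 4.46], [0.12, 2], [-2.74, 2.74]. Speed limits (rad/s): [2.22, 2.22, 3.01, 3.01, 3.14, 3.14, 3.14].

INTERFACE

Orientations are given as a rotation vector (axis times angle).
In Python, from cell import arm, get_image, camera_model gives the robot as it stands. The module is installed in compiled form; this text tells all that it offers.
- The arm moves only by the shell command python3 -m pendant 'ROWS' [FORCE]. ROWS is JSON, a list that holds one entry, the list of rows, each a list of 7 numbers: the shift along the tool's x, y, z in mm, then the turn, a rotation vector about the tool's x, y, z in rad, then the closure, from -1 (fully open) to 1 (shut). In form: [[[x, y, z, rx, ry, rz, hand], ...]]. A call has 1 to 20 rows; each row is the pose to reach, as a shift and turn from the pose commanded when the call began, along the tool's axes at that moment; what a row does not reach only later rows make up. A row lasts 1/8 s, in which the tool goes at most 62.5 mm and 10.7 degrees, less where a joint would pass 70% of its speed; a pose out of reach is approached as far as the arm can. A call with a gripper value outside its range is refused whole. The fingers move at their own pace and stop on an object; FORCE is the grip in N (left out, the last holds). Time passes only in rows, so rows that repeat a pose let the fingers close. It gives the time, the measured TCP pose, the force and the opening at its end, in the units of the state.
- arm.observe(): the state, without advancing time (a new reading comes with each control period).
- get_image(name): name is "side" or "top"; returns the picture (420x560x3 uint8, red, green, blue); there is no depth.
- camera_model(name): a dict with "fx", "fy", "cx", "cy" (pixels), "position" and "orientation" of the camera in the world. Camera axes: x right, y down, z forward; pixel columns grow to the right and rows downward; lengths in m; the calibration is good to about 2 mm. A picture is of the moment at which its call begins. camera_model takes no time and is no camera call.
- arm.sign_off(): hands the job in, once; it reports no verdict.
The state is a dict: "clock": time; "joints": joint angles; "dq": joint speeds; "joint_efforts": joint torques, N m; "position": TCP position; "ee_rot": TCP orientation; "force": force on the tool from outside, world axes, zero at the start; "ft_torque": the same for the moment, N m; "width": opening from 0.0 (shut) to 1.0 (fully open).
Only numpy, scipy, OpenCV 4.12 (cv2) and the standard library are available. Lean on these libraries where they do the work, as an engineer would, in place of code of your own. Each camera call takes 0.05 s, during which the arm holds its last target.

## Working session

There is one attempt and no reset: what is moved stays moved. The work goes in short steps, Python scripts to look and compute and a shell command to move; the robot and the scene stay as the last step left them, time stands still between calls to the robot, and variables do not carry over. Pictures are saved under pics/ and viewed, and the job is handed in when it is done.

```bash
mkdir -p pics
python3 - <<'E'
from cell import arm,get_image,camera_model
import cv2
for n in("side","top"):
    im=get_image(n); cv2.imwrite(f"pics/{n}0.png",im[:,:,::-1])
    print(n,camera_model(n))
print(arm.observe())
E
```

```text
side {'fx': 492.79137229411714, 'fy': 492.79137229411714, 'cx': 277.30736724671954, 'cy': 214.73726540318393, 'position': array([ 0.10078576, -0.97662529,  0.77124919]), 'orientation': array([-2.10456136,  0.49027373, -0.26519011])}
top {'fx': 390.0259399955791, 'fy': 390.0259399955791, 'cx': 285.2469836247304, 'cy': 208.81858438145622, 'position': array([0.43041638, 0.00281134, 1.0689264 ]), 'orientation': array([-2.14832786,  2.15438234, -0.1455619 ])}
{'clock': 0.1, 'joints': array([-1.37560059,  0.43512977,  0.02500526,  1.57397897, -0.01162174,
        1.13403356, -0.07507688]), 'dq': array([-1.43824223e-03, -6.48658791e-04,  6.67227652e-05, -6.71593624e-04,
        2.61083528e-04,  3.51824223e-04,  1.42349901e-03]), 'joint_efforts': array([ 3.99146928e-03, -6.69126678e+01,  9.88498069e-01, -3.15144396e+01,
       -6.04259013e-02,  3.74831550e-02,  5.87134991e-05]), 'position': array([0.18336328, 0.5972805 , 0.40404877]), 'ee_rot': array([-4.66167110e-01, -3.10672419e+00,  2.20131366e-03]), 'force': array([-0.22570486, -0.28782593, -0.20787572]), 'ft_torque': array([ 0.00572076, -0.02211888,  0.01600847]), 'width': 0.9976765866462639}
```

View pics/top0.png

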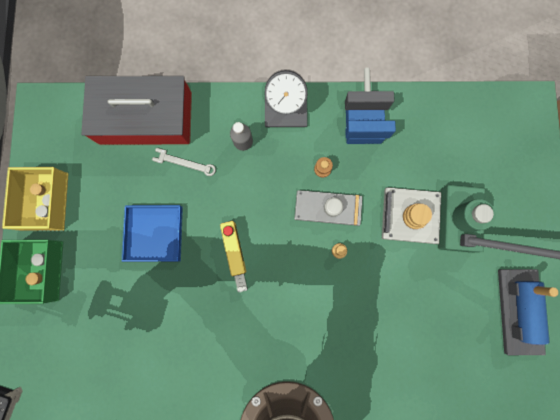

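View pics/side0.png

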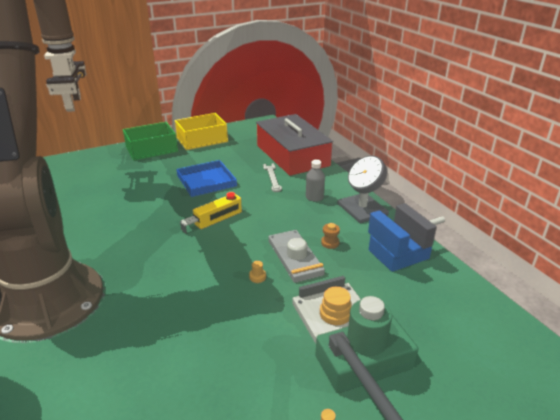

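The top view has robot +x up and +y left. The tray is at about (152,233) and the case at (233,252), with its blade pointing down and the red button at the top. The cap is on the plate at (334,206), the bar is at (358,208), and the tester with its dark rim is at (388,213). I'll zoom in to measure.

```bash
cat > h.py <<'E'
import numpy as np,cv2
from scipy.spatial.transform import Rotation as R
from cell import arm,get_image,camera_model
def proj(n,P):
    m=camera_model(n);P=np.atleast_2d(P);c=R.from_rotvec(m["orientation"]).inv().apply(P-m["position"])
    return np.c_[m["fx"]*c[:,0]/c[:,2]+m["cx"],m["fy"]*c[:,1]/c[:,2]+m["cy"]]
def unproj(n,uv,z):
    m=camera_model(n);uv=np.atleast_2d(uv)
    d=np.c_[(uv[:,0]-m["cx"])/m["fx"],(uv[:,1]-m["cy"])/m["fy"],np.ones(len(uv))]
    d=R.from_rotvec(m["orientation"]).apply(d);p=m["position"]
    return p+d*((z-p[2])/d[:,2])[:,None]
def crop(im,x0,y0,w,h,s,fn):
    c=cv2.resize(im[y0:y0+h,x0:x0+w],None,fx=s,fy=s,interpolation=cv2.INTER_CUBIC)
    cv2.imwrite(fn,c[:,:,::-1] if c.ndim==3 else c)
E
python3 - <<'E'
from h import *
t=cv2.imread("pics/top0.png")[:,:,::-1]; s=cv2.imread("pics/side0.png")[:,:,::-1]
crop(t,290,170,160,100,5,"pics/t_a.png")
crop(t,115,195,140,105,5.7,"pics/t_b.png")
crop(s,240,210,160,120,5,"pics/s_a.png")
crop(s,160,140,130,97,6,"pics/s_b.png")
E
```

```text
(no output)
```

View pics/t_a.png

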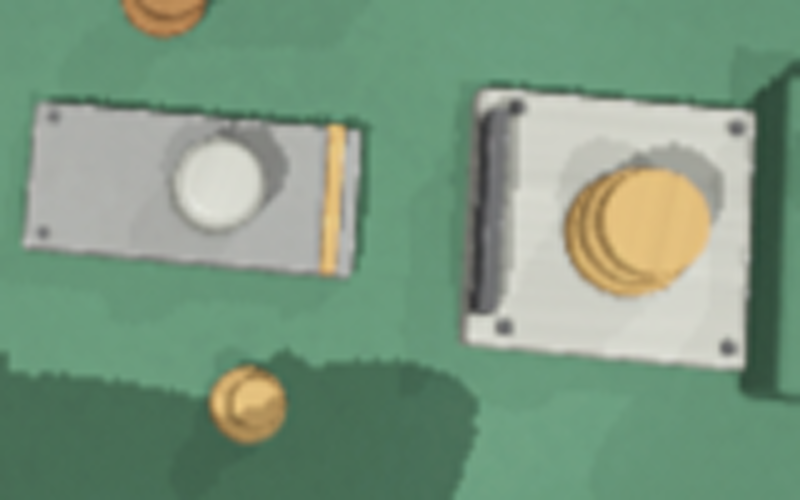

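View pics/t_b.png

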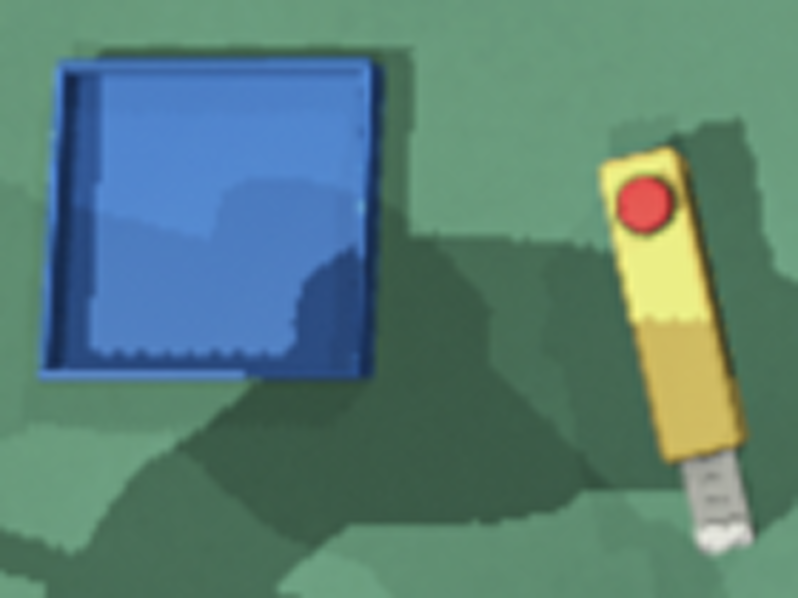

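View pics/s_a.png

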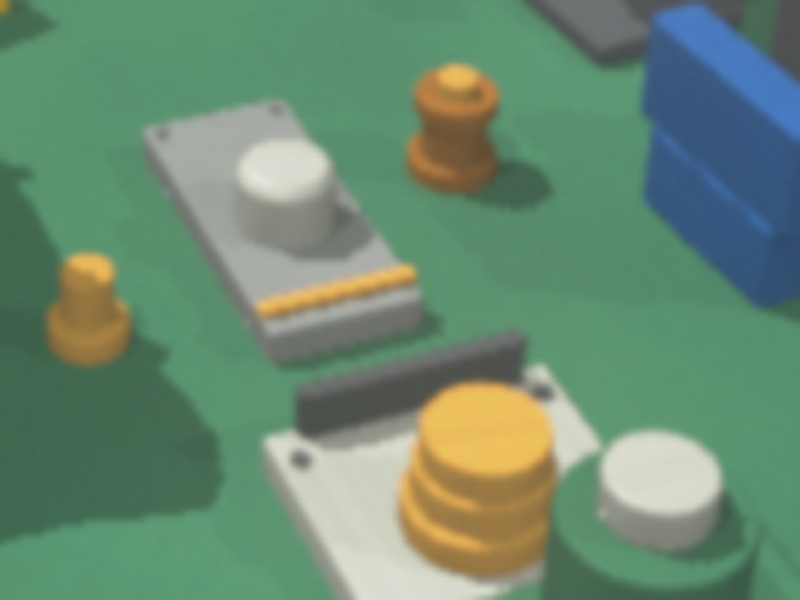

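View pics/s_b.png

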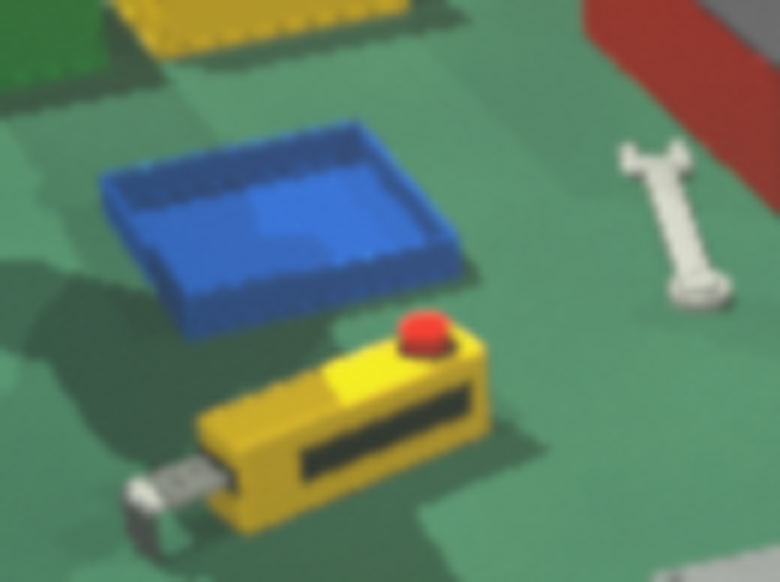

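```bash
cat > fit.py <<'E'
from h import *
from scipy.optimize import least_squares
def px(c,s,x0,y0): c=np.array(c,float); return np.array([x0,y0])+(c+.5)/s-.5
A=lambda c:px(c,5,290,170); B=lambda c:px(c,5.7,115,195); SA=lambda c:px(c,5,240,210); SB=lambda c:px(c,6,160,140)
def fit(obs,f,p0,name):
    def r(p): return np.concatenate([(proj(n,f(p,fr,P))[0]-uv) for n,fr,P,uv in obs])
    s=least_squares(r,p0,loss="soft_l1",f_scale=.5,x_scale=[.01]*len(p0)); rr=r(s.x).reshape(-1,2)
    print(name,np.round(s.x,4))
    for n in("top","side"):
        k=[i for i,o in enumerate(obs) if o[0]==n]; print(n,np.round(rr[k],1).tolist())
    return s.x
def pose(x,y,a,P):
    P=np.array(P)/1000.;c,s=np.cos(a),np.sin(a);return np.array([x+c*P[0]-s*P[1],y+s*P[0]+c*P[1],P[2]])
def ft(p,fr,P):
    P=list(P)
    if fr=="d":P[0]+=p[3]*1000
    return pose(p[0],p[1],p[2],P)
if __name__=="__main__":
    o=[("top","d",(160,-40,20),A((38,102))),("top","d",(160,40,20),A((24,246))),("top","d",(-18,-40,20),A((366,127))),("top","d",(-18,40,20),A((353,274))),
    ("top","d",(0,-40,26),A((330,124))),("top","d",(0,40,26),A((320,273))),
    ("top","t",(10,-70,20),A((478,88))),("top","t",(10,70,20),A((464,343))),("top","t",(-140,-70,20),A((755,112))),("top","t",(-140,70,20),A((744,368))),
    ("side","d",(160,40,20),SA((145,130))),("side","d",(160,-40,20),SA((287,100))),("side","d",(-18,40,20),SA((273,342))),("side","d",(-18,-40,20),SA((422,297))),
    ("side","t",(10,70,20),SA((265,438))),("side","t",(10,-70,20),SA((545,365))),("side","t",(0,55,46),SA((299,398))),("side","t",(0,-55,46),SA((527,345)))]
    fit(o,ft,[.4,-.3,1.57,.11],"tester+datum"); 
    for q in("top","side"): fit([i for i in o if i[0]==q],ft,[.4,-.3,1.57,.11],q)
    o=[("top","",(70,18,50),B((600,163))),("top","",(70,-18,50),B((680,147))),("top","",(-70,-18,50),B((743,440))),("top","",(-70,18,50),B((666,462))),("top","",(46,0,62),B((645,204))),
    ("side","",(-70,18,50),SB((197,418))),("side","",(-70,-18,50),SB((247,447))),("side","",(70,-18,50),SB((487,350))),("side","",(-70,-18,0),SB((248,533))),("side","",(70,-18,0),SB((490,432))),("side","",(46,0,62),SB((424,327)))]
    g=lambda p,fr,P:pose(p[0],p[1],p[2],P)
    fit(o,g,[.4,.1,0.2],"case")
    for q in("top","side"): fit([i for i in o if i[0]==q],g,[.4,.1,.2],q)
    o=[("top","",(75,75,25),B((60,58))),("top","",(75,-75,25),B((382,62))),("top","",(-75,-75,25),B((372,380))),("top","",(-75,75,25),B((40,377))),
    ("side","",(-75,75,25),SB((102,178))),("side","",(75,75,25),SB((358,120))),("side","",(75,-75,25),SB((462,240))),("side","",(-75,-75,25),SB((183,297)))]
    fit(o,g,[.4,.3,0.],"tray")
    print("cap",unproj("top",A((218,184)),.056),unproj("side",SA((285,170)),.056))
    print("w3",unproj("top",A((655,222)),.074),unproj("side",SA((485,428)),.074))
    print("plug top",unproj("top",A((258,402)),.042),"valve",unproj("side",SA((458,80)),.058))
    print("oil",unproj("top",(238,128),.12))
E
python3 fit.py
```

```text
tester+datum [ 0.561  -0.275   1.4741  0.09  ]
top [[-0.0, -0.0], [0.1, 0.2], [-0.6, 1.0], [0.0, 0.7], [0.4, 0.6], [0.3, 0.1], [0.4, 0.1], [0.1, 0.2], [-0.1, 0.4], [-0.0, 0.4]]
side [[0.0, -0.3], [-0.2, -0.5], [0.3, -1.3], [1.5, -0.1], [-0.0, -0.4], [0.2, -0.5], [1.5, -0.0], [0.9, -1.0]]
top [ 0.562  -0.2749  1.4754  0.0901]
top [[-0.1, -0.3], [0.1, -0.1], [-0.7, 0.7], [-0.1, 0.4], [0.3, 0.3], [0.3, -0.2], [0.3, -0.2], [0.1, -0.2], [-0.2, -0.0], [-0.1, -0.0]]
side []
side [ 0.5586 -0.2757  1.4671  0.0894]
top []
side [[-0.0, -0.0], [-0.1, -0.1], [-0.2, -0.8], [1.1, 0.6], [-0.9, -0.0], [-0.4, 0.1], [0.6, 0.4], [0.2, -0.4]]Traceback (most recent call last):
  File "fit.py", line 29, in <module>
    fit(o,g,[.4,.1,0.2],"case")
    ~~~^^^^^^^^^^^^^^^^^^^^^^^^
  File "fit.py", line 7, in fit
    s=least_squares(r,p0,loss="soft_l1",f_scale=.5,x_scale=[.01]*len(p0)); rr=r(s.x).reshape(-1,2)
    return func(*args, **kwargs)
    result = trf(vector_fun.fun, vector_fun.jac, x0, f0, J0, lb, ub, ftol, xtol,
                 gtol, max_nfev, x_scale, loss_function, tr_solver,
                 tr_o
[... 927 characters left out ...]

                                    ^^^^^^^
    f = np.atleast_1d(self.fun(x, *self.args, **self.kwargs))
                      ~~~~~~~~^^^^^^^^^^^^^^^^^^^^^^^^^^^^^^
    return np.atleast_1d(self.fun(x))
                         ~~~~~~~~^^^
    return self.f(x, *self.args, **self.kwargs)
           ~~~~~~^^^^^^^^^^^^^^^^^^^^^^^^^^^^^^
  File "fit.py", line 6, in r
    def r(p): return np.concatenate([(proj(n,f(p,fr,P))[0]-uv) for n,fr,P,uv in obs])
                                      ~~~~^^^^^^^^^^^^^
  File "h.py", line 5, in proj
    m=camera_model(n);P=np.atleast_2d(P);c=R.from_rotvec(m["orientation"]).inv().apply(P-m["position"])
ValueError: time passes only in moves, steps and waits
```

```bash
sed -i 's/^def proj/_c={}\ndef cm(n):\n    if n not in _c:_c[n]=camera_model(n)\n    return _c[n]\ndef proj/; s/m=camera_model(n);/m=cm(n);/' h.py; python3 fit.py; python3 -c "
from h import *; print(arm.observe()['clock'])"
```

```text
tester+datum [ 0.561  -0.275   1.4741  0.09  ]
top [[-0.0, -0.0], [0.1, 0.2], [-0.6, 1.0], [0.0, 0.7], [0.4, 0.6], [0.3, 0.1], [0.4, 0.1], [0.1, 0.2], [-0.1, 0.4], [-0.0, 0.4]]
side [[0.0, -0.3], [-0.2, -0.5], [0.3, -1.3], [1.5, -0.1], [-0.0, -0.4], [0.2, -0.5], [1.5, -0.0], [0.9, -1.0]]
top [ 0.562  -0.2749  1.4754  0.0901]
top [[-0.1, -0.3], [0.1, -0.1], [-0.7, 0.7], [-0.1, 0.4], [0.3, 0.3], [0.3, -0.2], [0.3, -0.2], [0.1, -0.2], [-0.2, -0.0], [-0.1, -0.0]]
side []
side [ 0.5586 -0.2757  1.4671  0.0894]
top []
side [[-0.0, -0.0], [-0.1, -0.1], [-0.2, -0.8], [1.1, 0.6], [-0.9, -0.0], [-0.4, 0.1], [0.6, 0.4], [0.2, -0.4]]
case [0.4667 0.141  0.2344]
top [[-0.1, 0.3], [-0.8, -0.1], [-0.0, 1.0], [-0.2, 0.5], [-0.0, 0.0]]
side [[0.2, -0.2], [-1.0, 0.5], [1.2, -0.6], [0.4, 1.5], [1.4, 0.6], [0.9, -0.1]]
top [0.4675 0.1405 0.2322]
top [[0.1, -0.0], [-0.5, -0.4], [0.1, 0.7], [-0.0, 0.2], [0.2, -0.3]]
side []
side [0.4655 0.1433 0.2604]
top []
side [[-0.2, -0.2], [-1.2, 0.4], [0.3, -1.1], [0.2, 1.4], [0.5, 0.0], [-0.1, -0.6]]
tray [ 0.508   0.3608 -0.0113]
top [[0.3, 0.3], [-0.7, 0.1], [-1.5, 0.3], [0.2, 0.3]]
side [[0.0, -0.4], [1.2, 0.2], [0.4, -0.1], [0.4, 0.9]]
cap [[ 0.57425762 -0.12309272  0.056     ]] [[ 0.5701586  -0.12968264  0.056     ]]
w3 [[ 0.55134094 -0.34504087  0.074     ]] [[ 0.54810347 -0.3459385   0.074     ]]
plug top [[ 0.4608332  -0.14355378  0.042     ]] valve [[ 0.68482177 -0.10290732  0.058     ]]
oil [[0.76592789 0.12151991 0.12      ]]
0.1
```

```bash
cat > go.py <<'E'
from h import *
import sys
def delta(gx,gy,gz,jaw):
    s=arm.observe(); Rc=R.from_rotvec(s["ee_rot"]); p=s["position"]
    t=np.array([gx,gy,gz+.159])
    best=None
    for k in(0,np.pi):
        y=np.array([np.cos(jaw+k),np.sin(jaw+k),0]);z=np.array([0,0,-1.]);x=np.cross(y,z)
        d=Rc.inv()*R.from_matrix(np.c_[x,y,z])
        if best is None or d.magnitude()<best.magnitude():best=d
    print("shift mm",np.round(Rc.inv().apply(t-p)*1000,1),"rot",np.round(best.as_rotvec(),4))
def st():
    s=arm.observe();Rm=R.from_rotvec(s["ee_rot"]).as_matrix();g=s["position"]+Rm[:,2]*.159
    print("t %.2f grasp"%s["clock"],np.round(g,4),"jaw",round(float(np.arctan2(Rm[1,1],Rm[0,1])),4),"F",np.round(s["force"],1),"w",round(s["width"]*92,1),"q",np.round(s["joints"],2))
if __name__=="__main__":
    st()
    if len(sys.argv)>1: delta(*map(float,sys.argv[1:]))
E
python3 go.py .573 -.125 .13 1.57
```

```text
t 0.10 grasp [0.1833 0.5971 0.245 ] jaw 1.2729 F [-0.2 -0.3 -0.2] w 91.8 q [-1.38  0.44  0.03  1.57 -0.01  1.13 -0.08]
shift mm [-584.4 -576.   115.9] rot [-1.400e-03 -1.000e-04 -2.971e-01]
```

```bash
python3 -m pendant '[[[-584,-576,116,0,0,-0.297,-0.6],[-584,-576,116,0,0,-0.297,-0.6],[-584,-576,116,0,0,-0.297,-0.6],[-584,-576,116,0,0,-0.297,-0.6],[-584,-576,116,0,0,-0.297,-0.6],[-584,-576,116,0,0,-0.297,-0.6],[-584,-576,116,0,0,-0.297,-0.6],[-584,-576,116,0,0,-0.297,-0.6],[-584,-576,116,0,0,-0.297,-0.6],[-584,-576,116,0,0,-0.297,-0.6],[-584,-576,116,0,0,-0.297,-0.6],[-584,-576,116,0,0,-0.297,-0.6],[-584,-576,116,0,0,-0.297,-0.6],[-584,-576,116,0,0,-0.297,-0.6],[-584,-576,116,0,0,-0.297,-0.6],[-584,-576,116,0,0,-0.297,-0.6],[-584,-576,116,0,0,-0.297,-0.6]]]' 30; python3 go.py .573 -.125 .048 1.57
```

```text
clock: 2.22
position: [0.5724, -0.1226, 0.289]
ee_rot: [-0.003, 3.142, 0.001]
force: [0.3, 0.5, 0.5]
width: 0.798
t 2.23 grasp [ 0.5724 -0.1225  0.13  ] jaw 1.5725 F [0.3 0.5 0.5] w 73.4 q [-0.05  0.49  0.24  1.82 -0.15  0.85  1.84]
shift mm [-0.6 -2.5 82. ] rot [0.0009 0.0001 0.0025]
```

```bash
python3 -m pendant '[[[0,-2,40,0,0,0,-0.6],[0,-2,50,0,0,0,-0.6]]]'
python3 - <<'E'
from h import *
crop(get_image("side"),240,190,160,120,5,"pics/s1.png")
E
```

```text
clock: 2.48
position: [0.5716, -0.1253, 0.2373]
ee_rot: [0.001, -3.138, -0.001]
force: [-0.5, -0.2, 0.3]
width: 0.804
```

View pics/s1.png

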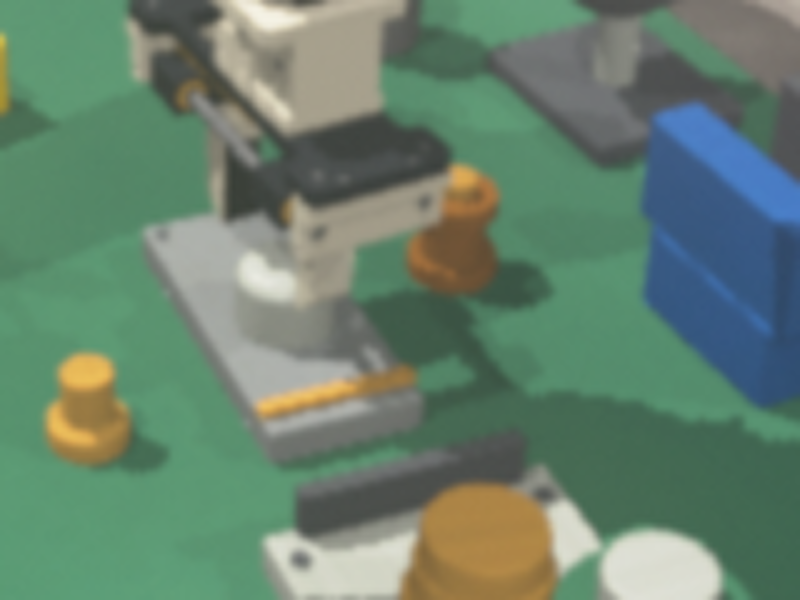

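Run:
```python
from h import *
f=lambda P:np.round((proj("side",P)-[240,190]+.5)*5-.5,0)
print(f([[.5716,-.125-.0375,.059],[.5716,-.125-.05,.059],[.5716-.0095,-.125-.0375,.059],[.5716+.0095,-.125-.0375,.059],[.573,-.125,.056],[.5716,-.125,.056]]))
```

```text
[[320. 301.]
 [333. 315.]
 [303. 306.]
 [338. 296.]
 [286. 263.]
 [283. 264.]]
```

```bash
python3 -m pendant '[[[0,0,30,0,0,0,-0.6],[0,0,30,0,0,0,-0.6],[0,0,30,0,0,0,0.2],[0,0,30,0,0,0,0.2],[0,0,30,0,0,0,0.2],[0,0,30,0,0,0,0.2],[0,0,30,0,0,0,0.2]]]' 35; python3 go.py
```

```text
clock: 3.4
position: [0.573, -0.1265, 0.2097]
ee_rot: [0.001, 3.14, 0.0]
force: [-0.7, 1.5, 7.2]
width: 0.534
t 3.40 grasp [ 0.5732 -0.1265  0.0507] jaw 1.57 F [-0.7  1.5  7.2] w 49.2 q [-0.02  0.6   0.21  1.87 -0.19  0.68  1.87]
```

```bash
python3 -m pendant '[[[0,0,-35,0,0,0,0.2],[0,10,-70,0,0,0,0.2],[8,60,-70,0,0,0,0.2],[65,487,-70,0,0,0,0.2],[65,487,-70,0,0,0,0.2],[65,487,-70,0,0,0,0.2],[65,487,-70,0,0,0,0.2],[65,487,-70,0,0,0,0.2],[65,487,-70,0,0,0,0.2],[65,487,-70,0,0,0,0.2],[65,487,-70,0,0,0,0.2],[65,487,-70,0,0,0,0.2]]]'; python3 go.py .508 .361 .036 1.5595;  python3 - <<'E'
from h import *
crop(get_image("side"),140,100,130,97,6,"pics/s2.png")
E
```

```text
clock: 4.9
position: [0.5078, 0.3601, 0.2782]
ee_rot: [-0.001, -3.141, 0.002]
force: [-0.1, -0.8, -4.3]
width: 0.537
t 4.90 grasp [0.5077 0.3598 0.1192] jaw 1.5703 F [-0.1 -0.8 -4.3] w 49.4 q [-0.85  0.56  0.21  1.73 -0.15  0.87  1.  ]
shift mm [-0.3  1.  83.2] rot [-0.0015 -0.0008  0.0108]
```

View pics/s2.png

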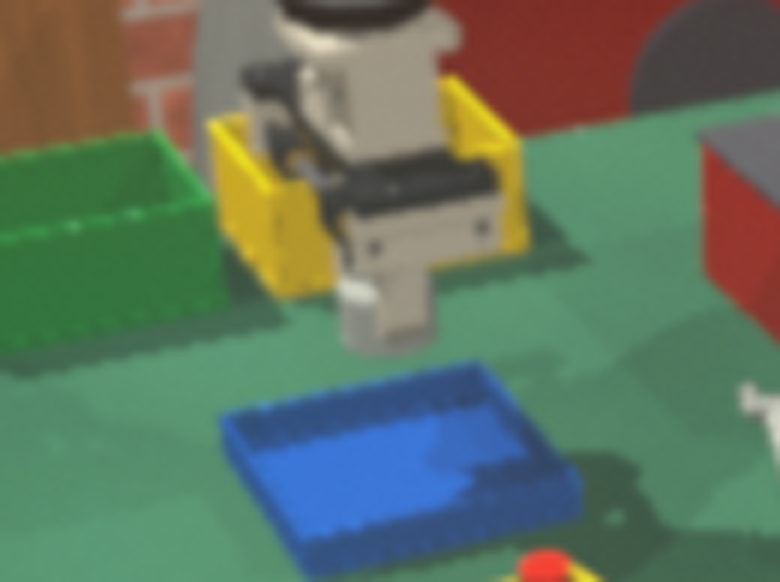

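```bash
python3 -m pendant '[[[0,1,45,0,0,0.01,0.2],[0,1,72,0,0,0.01,0.2],[0,1,80,0,0,0.01,0.2],[0,1,83,0,0,0.01,0.2],[0,1,83,0,0,0.01,0.2]]]'; python3 go.py .508 .361 .0347 1.5595
```

```text
clock: 5.58
position: [0.5087, 0.3614, 0.1967]
ee_rot: [0.018, 3.14, 0.001]
force: [0.3, 0.1, -4.6]
width: 0.535
t 5.58 grasp [0.5089 0.3615 0.0377] jaw 1.5593 F [ 0.3  0.1 -4.6] w 49.2 q [-0.83  0.66  0.19  1.78 -0.18  0.71  1.01]
shift mm [ 0.7 -0.4  3. ] rot [ 0.0009  0.0012 -0.0002]
```

```bash
python3 -m pendant '[[[0,0,2,0,0,0,0.2],[0,0,3,0,0,0,0.2],[0,0,3,0,0,0,0.2]]]'; python3 go.py
```

```text
clock: 5.95
position: [0.5083, 0.3617, 0.1937]
ee_rot: [0.017, 3.141, 0.001]
force: [-1.3, -2.5, 5.4]
width: 0.536
t 5.95 grasp [0.5084 0.3618 0.0347] jaw 1.5599 F [-1.3 -2.5  5.4] w 49.3 q [-0.83  0.67  0.19  1.78 -0.18  0.71  1.01]
```

```bash
python3 -m pendant '[[[0,0,3,0,0,0,-0.5],[0,0,3,0,0,0,-0.5],[0,0,2,0,0,0,-0.5],[0,0,-30,0,0,0,-0.5],[0,0,-75,0,0,0,-0.5],[0,0,-80,0,0,0,-0.5]]]'; python3 go.py .4672 .1407 .09 1.8045
```

```text
clock: 6.7
position: [0.5092, 0.3621, 0.2761]
ee_rot: [0.017, 3.137, 0.006]
force: [-0.0, -0.6, -1.0]
width: 0.748
t 6.70 grasp [0.5099 0.3627 0.1171] jaw 1.5598 F [-0.  -0.6 -1. ] w 68.8 q [-0.85  0.56  0.22  1.73 -0.15  0.86  0.99]
shift mm [  39.7 -222.    26.1] rot [ 0.0032  0.0049 -0.2447]
```

```bash
python3 -m pendant '[[[40,-222,0,0,0.005,-0.245,-0.6],[40,-222,0,0,0.005,-0.245,-0.6],[40,-222,10,0,0.005,-0.245,-0.6],[40,-222,20,0,0.005,-0.245,-0.6],[40,-222,26,0,0.005,-0.245,-0.6],[40,-222,26,0,0.005,-0.245,-0.6]]]'; python3 go.py .4672 .1407 .028 1.8045
python3 - <<'E'
from h import *
crop(get_image("side"),150,120,130,97,6,"pics/s3.png")
crop(get_image("top"),115,195,140,105,5.7,"pics/t3.png")
E
```

```text
clock: 7.45
position: [0.4657, 0.1405, 0.2462]
ee_rot: [0.367, -3.114, -0.0]
force: [0.2, 0.0, -0.1]
width: 0.803
t 7.45 grasp [0.4648 0.1404 0.0872] jaw 1.8051 F [ 0.2  0.  -0.1] w 73.9 q [-0.52  0.42  0.15  2.09 -0.1   0.65  1.51]
shift mm [-1.9 -0.2 59.2] rot [ 0.0009 -0.0056  0.0006]
```

View pics/s3.png

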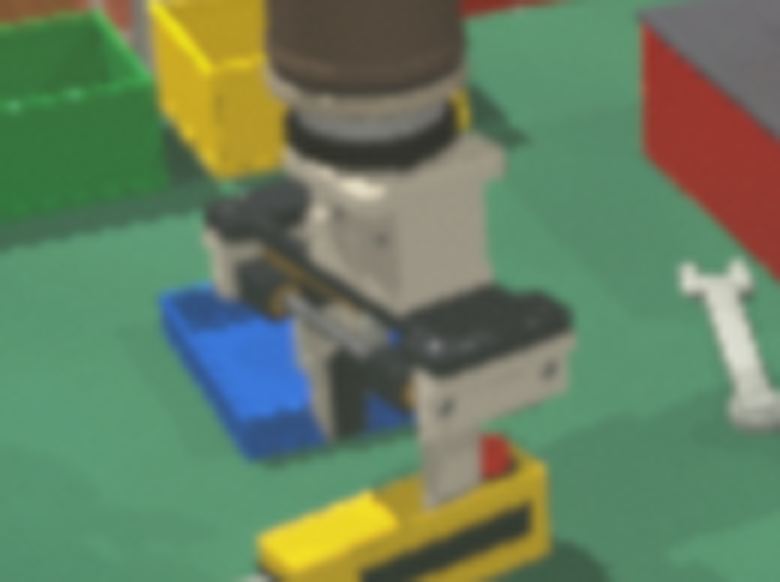

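View pics/t3.png

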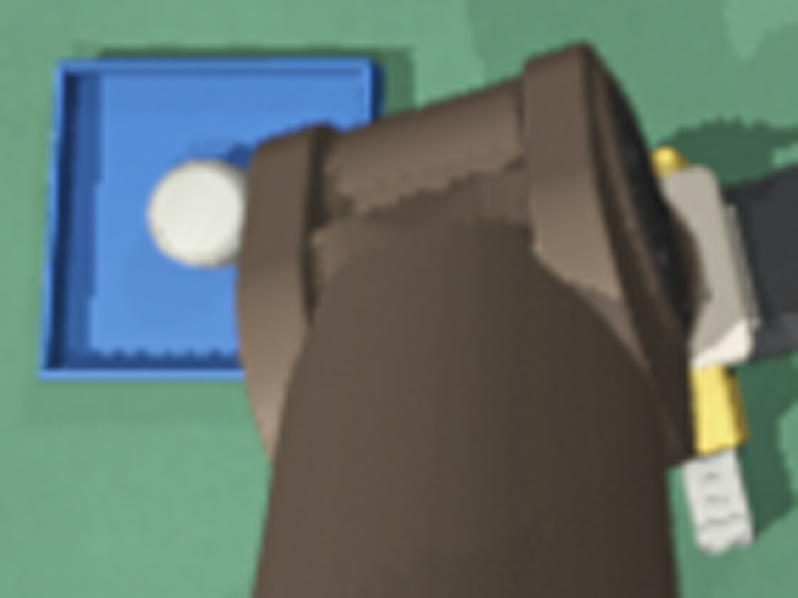

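Run:
```python
from h import *
f=lambda P:np.round((proj("side",P)-[150,120]+.5)*6-.5,0)
j=np.array([np.cos(1.805),np.sin(1.805)]);g=np.array([.4648,.1404])
p=g-j*.037;print("tip",f([[*p,.068]]))
print("cap top pred if at tray ctr",(proj("top",[[.508,.361,.040]])-[115,195]+.5)*5.7-.5, unproj("top",[149.15,231.8],.038))
g=np.array([.4672,.1407]);x=np.array([np.cos(.2345),np.sin(.2345)])
for a,b in((-70,18),(-70,-18),(70,-18),(70,18)):print(a,b,f([[*(g+x*a/1000+j*b/1000),.05]]))
```

```text
tip [[449. 502.]]
cap top pred if at tray ctr [[199.77327385 216.72107374]] [[0.51029765 0.36307618 0.038     ]]
-70 18 [[260. 537.]]
-70 -18 [[302. 570.]]
70 -18 [[556. 467.]]
70 18 [[511. 437.]]
```

```bash
python3 -m pendant '[[[0,0,40,0,-0.005,0,-0.6],[0,0,59,0,-0.005,0,-0.6],[0,0,59,0,-0.005,0,-0.6],[0,0,59,0,-0.005,0,0.5],[0,0,59,0,-0.005,0,0.5],[0,0,59,0,-0.005,0,0.5],[0,0,59,0,-0.005,0,0.5],[0,0,59,0,-0.005,0,0.5]]]' 50; python3 go.py
```

```text
clock: 8.55
position: [0.4654, 0.1401, 0.188]
ee_rot: [-0.367, 3.12, 0.002]
force: [-1.0, 0.2, 5.3]
width: 0.389
t 8.55 grasp [0.4655 0.1402 0.029 ] jaw 1.805 F [-1.   0.2  5.3] w 35.8 q [-0.49  0.52  0.12  2.13 -0.13  0.5   1.53]
```

```bash
python3 -m pendant '[[[0,0,0,0,0,0,-0.6],[0,0,0,0,0,0,-0.6],[0,0,-35,0,0,0,-0.6],[0,0,-75,0,0,0.18,-0.6],[0,0,-75,0,0,0.36,-0.6],[0,0,-75,0,0,0.54,-0.6],[0,0,-75,0,0,0.72,-0.6],[0,0,-75,0,0,0.9,-0.6],[0,0,-75,0,0,1.08,-0.6],[0,0,-75,0,0,1.26,-0.6],[0,0,-75,0,0,1.44,-0.6],[0,0,-75,0,0,1.62,-0.6],[0,0,-75,0,0,1.8,-0.6],[0,0,-75,0,0,1.98,-0.6],[0,0,-75,0,0,2.16,-0.6],[0,0,-75,0,0,2.34,-0.6],[0,0,-75,0,0,2.52,-0.6],[0,0,-75,0,0,2.7,-0.6],[0,0,-75,0,0,2.88,-0.6],[0,0,-75,0,0,3.06,-0.6]]]'; python3 go.py .4655 .1402 .029 1.805
```

```text
clock: 11.05
position: [0.4652, 0.1399, 0.2626]
ee_rot: [-3.103, -0.485, 0.0]
force: [-0.0, 0.5, 0.0]
width: 0.805
t 11.05 grasp [0.4652 0.14   0.1036] jaw -1.2609 F [-0.   0.5  0. ] w 74.1 q [-1.12  0.58  1.03  2.12 -0.7   0.83 -0.92]
shift mm [ 0.3 -0.1 74.6] rot [-0.0007  0.0001  0.0757]
```

```bash
python3 -m pendant '[[[0,0,40,0,0,0.075,-0.6],[0,0,74,0,0,0.075,-0.6],[0,0,74,0,0,0.075,-0.6],[0,0,74,0,0,0.075,0.5],[0,0,74,0,0,0.075,0.5],[0,0,74,0,0,0.075,0.5],[0,0,74,0,0,0.075,0.5],[0,0,74,0,0,0.075,0.5]]]' 50; python3 go.py .5735 -.1456 .109 3.0453
```

```text
clock: 12.05
position: [0.4655, 0.14, 0.1891]
ee_rot: [-3.118, -0.377, -0.001]
force: [-1.0, 0.4, 6.8]
width: 0.392
t 12.05 grasp [0.4656 0.1402 0.0301] jaw -1.3301 F [-1.   0.4  6.8] w 36.1 q [-1.01  0.69  0.88  2.17 -0.88  0.7  -0.84]
shift mm [ 36.9 303.1 -79.2] rot [-5.0000e-04 -1.3000e-03 -1.2338e+00]
```

```bash
python3 -m pendant '[[[0,0,-40,0,0,0,0.5],[0,10,-80,0,0,0,0.5],[5,50,-80,0,0,-0.17,0.5],[10,95,-80,0,0,-0.34,0.5],[15,140,-80,0,0,-0.51,0.5],[21,180,-80,0,0,-0.68,0.5],[26,220,-80,0,0,-0.85,0.5],[32,260,-80,0,0,-1.02,0.5],[37,303,-80,0,0,-1.19,0.5],[37,303,-80,0,0,-1.234,0.5],[37,303,-80,0,0,-1.234,0.5]]]'; python3 go.py .5735 -.1456 .11 3.0453
python3 - <<'E'
from h import *
crop(get_image("side"),240,190,160,120,5,"pics/s4.png")
crop(get_image("top"),290,160,160,110,5,"pics/t4.png")
E
```

```text
clock: 13.42
position: [0.5729, -0.1455, 0.2679]
ee_rot: [-2.326, -2.109, 0.0]
force: [0.2, -0.4, -4.8]
width: 0.389
t 13.43 grasp [ 0.5727 -0.1453  0.1089] jaw -0.0977 F [ 0.2 -0.4 -4.8] w 35.8 q [-0.26  0.59  0.61  1.84 -0.44  0.85  0.47]
shift mm [-0.1  0.6 -1.1] rot [-0.0019 -0.0013 -0.0014]
```

View pics/s4.png

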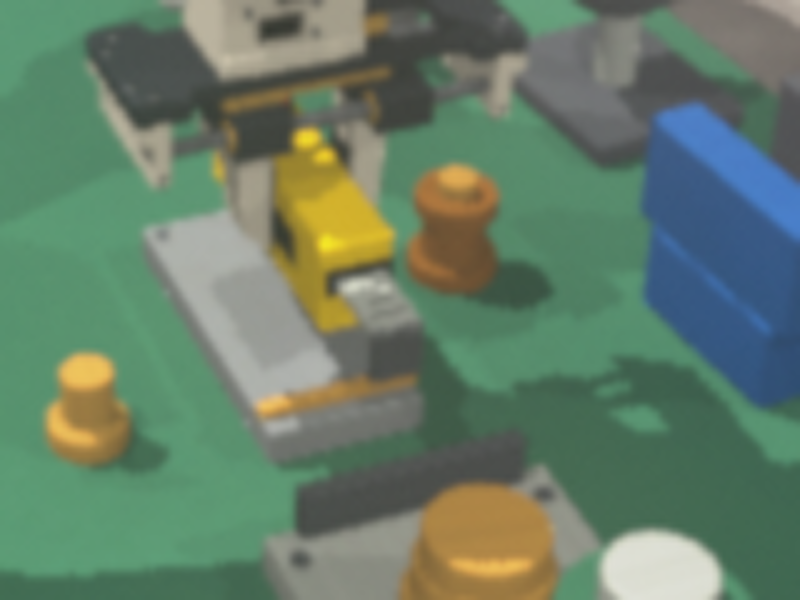

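View pics/t4.png

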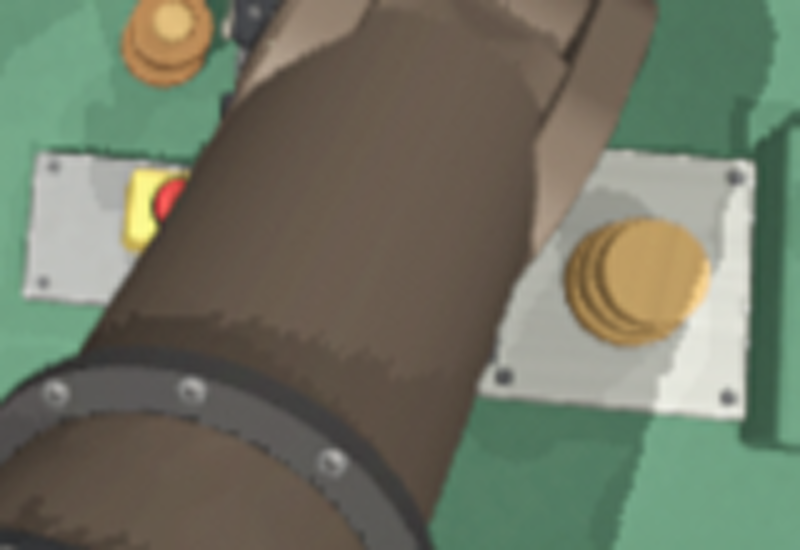

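Run:
```python
from h import *
f=lambda P:np.round((proj("side",P)-[240,190]+.5)*5-.5,0)[0]
a=-.0977+np.pi/2; x=np.array([np.cos(a),np.sin(a)]);y=np.array([-x[1],x[0]])
g=np.array([.5727,-.1453]); b=.0788
for off in (0,2):
  c=g+x*off/1000
  for n,P in dict(lipoutBL=(-114,12,4),lipoutBR=(-114,-12,4),lipTL=(-114,12,32),frontTL=(-70,18,50),frontTR=(-70,-18,50),frontBL=(-70,18,0)).items():
    print(off,n,f([[*(c+x*P[0]/1000+y*P[1]/1000),b+P[2]/1000]]))
T=np.array([.561,-.275]);ty=1.4745;X=np.array([np.cos(ty),np.sin(ty)]);Y=np.array([-X[1],X[0]])
print("grip in tester",(g-T)@X*1000,(g-T)@Y*1000)
```

```text
0 lipoutBL [382. 389.]
0 lipoutBR [432. 377.]
0 lipTL [385. 338.]
0 frontTL [333. 252.]
0 frontTR [407. 235.]
0 frontBL [330. 341.]
2 lipoutBL [380. 386.]
2 lipoutBR [430. 374.]
2 lipTL [383. 336.]
2 frontTL [331. 249.]
2 frontTR [405. 232.]
2 frontBL [328. 338.]
grip in tester 130.22403820238853 0.824544882255097
```

Run:
```python
from h import *
t=cv2.imread("pics/t4.png");s=cv2.imread("pics/s4.png")
cv2.imwrite("pics/z1.png",np.hstack([cv2.resize(t[130:330,0:200],None,fx=2,fy=2,interpolation=cv2.INTER_CUBIC),cv2.resize(s[200:400,260:460],None,fx=2,fy=2,interpolation=cv2.INTER_CUBIC)]))
```

```text
(no output)
```

View pics/z1.png

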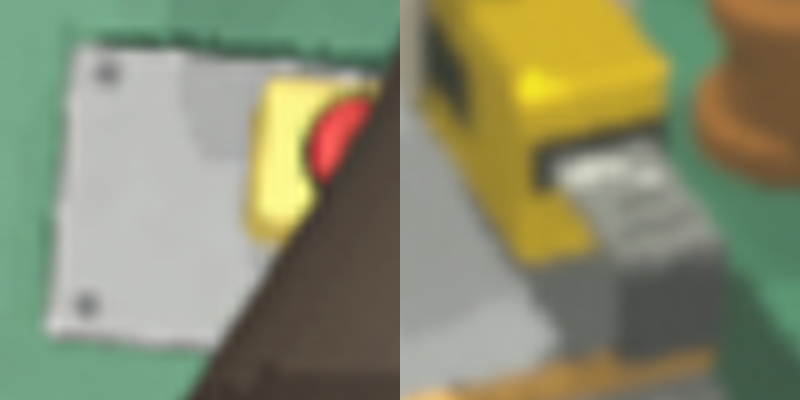

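```bash
cat > m4.py <<'E'
from h import *
from scipy.optimize import least_squares
T=np.array([.561,-.275]);ty=1.4745;X=np.array([np.cos(ty),np.sin(ty)]);Y=np.array([-X[1],X[0]])
def tt(p): p=np.array(p)[:2];return np.round([(p-T)@X*1000,(p-T)@Y*1000],1)
if __name__=="__main__":
    C=lambda c:np.array([290,160])+(np.array(c)+.5)/5-.5
    D=lambda c:np.array([240,190])+(np.array(c)+.5)/5-.5
    for n,c,z in(("back mid",(131.7,206),.129),("button",(178,203.5),.141)):
        print(n,tt(unproj("top",C(c),z)[0]))
    # plate back edge mid, bar from s/t for bias
    print("plate ends(top)",tt(unproj("top",C((38,152)),.02)[0]),tt(unproj("top",C((24,296)),.02)[0]))
    a=-.0977+np.pi/2
    obs=[((-114,12,32),(371,332)),((-114,-12,32),(419,324)),((-114,12,4),(370,377.5)),((-114,-12,4),(418,372)),((-70,-18,50),(394,232)),((-70,18,0),(324,332))]
    def f(p,free):
        ang=a+(p[3] if free else 0); r=[]
        for P,c in obs:
            P=np.array(P)/1000; q=[p[0]+np.cos(ang)*P[0]-np.sin(ang)*P[1],p[1]+np.sin(ang)*P[0]+np.cos(ang)*P[1],p[2]+P[2]]
            r.append(proj("side",q)[0]-D(c))
        return np.concatenate(r)
    for free in(0,1):
        s=least_squares(f,[.573,-.145,.08,0],args=(free,),x_scale=.01);print(np.round(s.x,4),tt(s.x),np.round(s.fun,1))
    E=lambda c:np.array([240,190])+(np.array(c)+.5)/5-.5
    for n,c,P in(("plate -18,40",(273,442),(72,40)),("plate -18,-40",(422,397),(72,-40)),("rim 0,55",(299,498),(0,55)),("rim 0,-55",(527,445),(0,-55))):
        z=.02 if "plate" in n else .046
        print(n,P,tt(unproj("side",E(c),z)[0]))
E
python3 m4.py
```

```text
back mid [203.5   2.8]
button [182.2   1.4]
plate ends(top) [249.9 -40.1] [250.4  39.5]
[ 0.5945 -0.0996  0.0428  0.    ] [177.8 -16.5] [ 0.4  0.   0.3 -0.7  0.1  0.4 -0.1 -0.7  0.   0.4 -0.6  0.5]
[ 0.5954 -0.1043  0.0467 -0.0361] [173.2 -17.8] [ 0.1 -0.1  0.2 -0.5 -0.2  0.4 -0.2 -0.5  0.6  0.4 -0.4  0.3]
plate -18,40 (72, 40) [67.8 42.4]
plate -18,-40 (72, -40) [ 73.1 -36.6]
rim 0,55 (0, 55) [ 1.1 58. ]
rim 0,-55 (0, -55) [ -2.5 -51.5]
```

```bash
cat >> m4.py <<'E'
    for z in(.0788,.0808):
        s=least_squares(lambda p:f([p[0],p[1],z,0],0),[.573,-.145],x_scale=.01);print(z,np.round(s.x,4),tt(s.x),np.round(s.fun,1))
E
python3 m4.py|tail -2
```

```text
0.0788 [ 0.5699 -0.1391] [136.2   4.2] [ 0.2  0.   0.7 -0.8 -0.1  1.   0.2 -0.3  0.1 -0.6 -1.3  0.6]
0.0808 [ 0.5685 -0.1412] [133.9   5.3] [ 0.2  0.   0.7 -0.8 -0.1  1.   0.2 -0.3  0.2 -0.6 -1.3  0.6]
```

```bash
python3 -m pendant '[[[-20,1,0,0,0,0,0.5],[-37,1,0,0,0,0,0.5],[-37,1,0,0,0,0,0.5]]]'; python3 go.py
python3 - <<'E'
from h import *
crop(get_image("side"),270,210,100,75,8,"pics/s5.png")
E
```

```text
clock: 13.9
position: [0.5703, -0.1849, 0.2688]
ee_rot: [2.329, 2.108, -0.001]
force: [0.7, -0.7, -4.5]
width: 0.391
t 13.90 grasp [ 0.5703 -0.185   0.1098] jaw -0.0996 F [ 0.7 -0.7 -4.5] w 36.0 q [-0.19  0.6   0.61  1.82 -0.44  0.86  0.53]
```

View pics/s5.png

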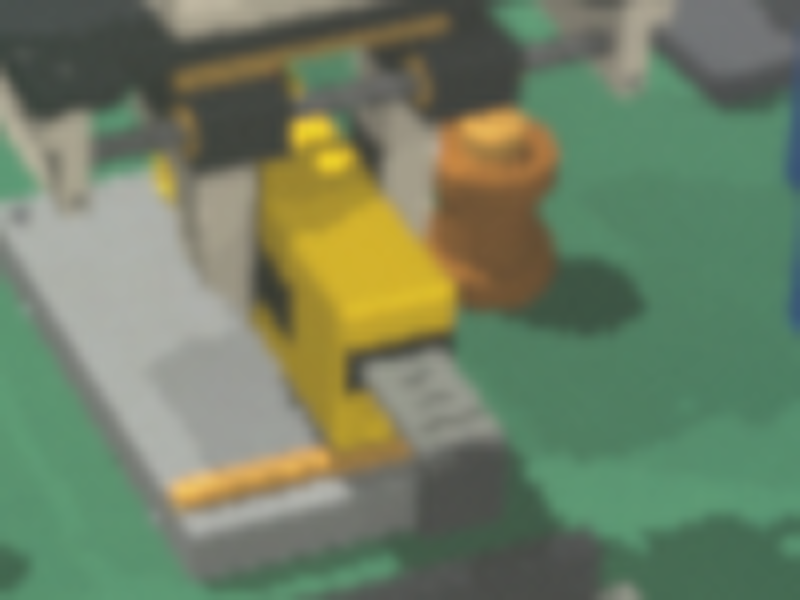

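Run:
```python
from m4 import *
E8=lambda c:np.array([270,210])+(np.array(c)+.5)/8-.5
for c in((415,530),(497,515)): print(tt(unproj("side",E8(c),.0837)[0]))
print(tt([.5703,-.185]))
# weights side in side0: bottom weight, nearest (tester +x) edge
SA=lambda c:np.array([240,210])+(np.array(c)+.5)/5-.5
print("w3 centre",tt(unproj("top",np.array([290,170])+(np.array((655,222))+.5)/5-.5,.074)[0]),tt(unproj("side",SA((485,428)),.074)[0]))
for c in((632,240),(628,250)):print("w1 centre?",tt(unproj("top",np.array([290,170])+(np.array(c)+.5)/5-.5,.038)[0]))
for c in((566,232),): print("w1 edge",tt(unproj("top",np.array([290,170])+(np.array(c)+.5)/5-.5,.038)[0]))
```

```text
[-14.9  14.5]
[-17.1  -8.8]
[90.5 -0.6]
w3 centre [-70.6   2.9] [-71.8   6. ]
w1 centre? [-71.    8.1]
w1 centre? [-69.2  13.6]
w1 edge [-35.9   7.1]
```

```bash
python3 -m pendant '[[[0,0,20,0,0,0,0.5],[0,0,32,0,0,0,0.5],[0,0,40,0,0,0,0.5],[0,0,40,0,0,0,0.5]]]'; python3 go.py
python3 - <<'E'
from h import *
crop(get_image("side"),270,210,100,75,8,"pics/s6.png")
crop(get_image("top"),290,160,160,110,5,"pics/t6.png")
E
```

```text
clock: 14.45
position: [0.5709, -0.1823, 0.228]
ee_rot: [-2.324, -2.111, 0.0]
force: [0.2, -0.2, -4.1]
width: 0.388
t 14.45 grasp [ 0.5707 -0.1821  0.069 ] jaw -0.096 F [ 0.2 -0.2 -4.1] w 35.7 q [-0.16  0.65  0.57  1.85 -0.48  0.79  0.57]
```

View pics/s6.png

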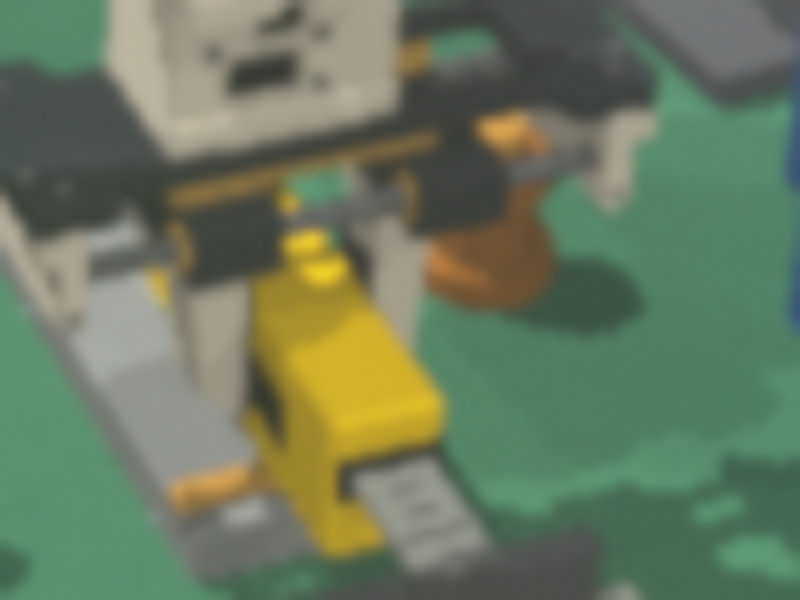

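View pics/t6.png

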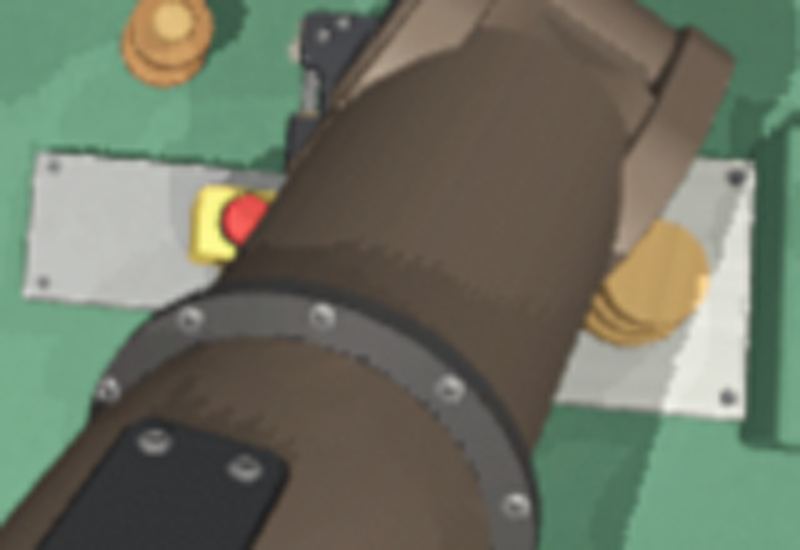

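Run:
```python
from m4 import *
crop(get_image("side"),280,240,100,75,8,"pics/s7.png")
C=lambda c:np.array([290,160])+(np.array(c)+.5)/5-.5
print(tt(unproj("top",C((247,219)),.101)[0]), tt([.5707,-.1821]))
```

```text
[143.5  -0.6] [93.4 -0.7]
```

View pics/s7.png

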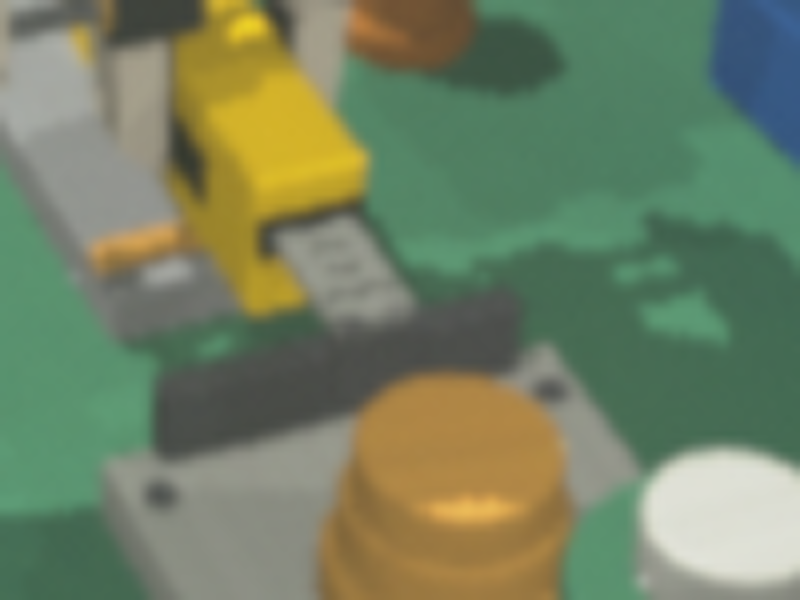

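Run:
```python
from m4 import *
im=cv2.imread("pics/s7.png")[250:500,100:560].astype(float)
im=np.clip((im-40)*3.2,0,255).astype(np.uint8)
c=97.5
f=lambda P:((proj("side",P)-[280,240]+.5)*8-.5-[100,250])[0]
for n,P,z in [("BL",(-16.5,11.4),.043),("BR",(-16.5,-12.6),.043),("TL",(-16.5,11.4),.071),("TR",(-16.5,-12.6),.071),("rimTL",(0,55),.046),("rimTR",(0,-55),.046),("rimBL",(0,55),.02),("rimBR",(0,-55),.02)]:
    w=T+X*P[0]/1000+Y*P[1]/1000;u=f([*w,z]);print(n,np.round(u)+[100,250])
cv2.imwrite("pics/z7.png",cv2.resize(im,None,fx=1.7,fy=1.7))
```

```text
BL [341. 405.]
BR [420. 385.]
TL [346. 327.]
TR [426. 307.]
rimTL [171. 397.]
rimTR [531. 304.]
rimBL [168. 468.]
rimBR [524. 374.]
```

View pics/z7.png

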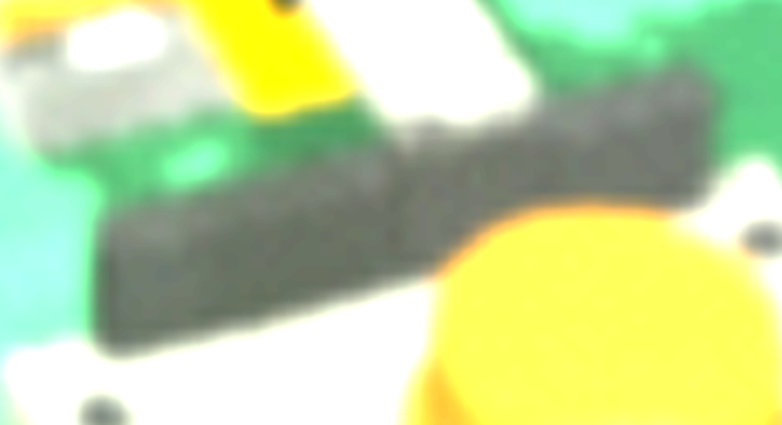

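```bash
python3 -m pendant '[[[0,0,5,0,0,0,0.5],[0,0,9,0,0,0,0.5],[0,0,9,0,0,0,0.5],[6,0,9,0,0,0,0.5],[12,0,9,0,0,0,0.5],[20,0,9,0,0,0,0.5],[30,0,9,0,0,0,0.5],[30,0,9,0,0,0,0.5]]]' 60; python3 go.py
python3 - <<'E'
from m4 import *
crop(get_image("side"),270,210,120,90,6.6,"pics/s8.png")
print(tt(arm.observe()["position"]))
E
```

```text
clock: 15.6
position: [0.574, -0.1518, 0.2196]
ee_rot: [-2.324, -2.113, -0.0]
force: [-0.5, -4.6, -4.3]
width: 0.394
t 15.60 grasp [ 0.5739 -0.1517  0.0606] jaw -0.095 F [-0.5 -4.6 -4.3] w 36.2 q [-0.21  0.65  0.57  1.87 -0.49  0.76  0.53]
[123.3  -1. ]
```

View pics/s8.png

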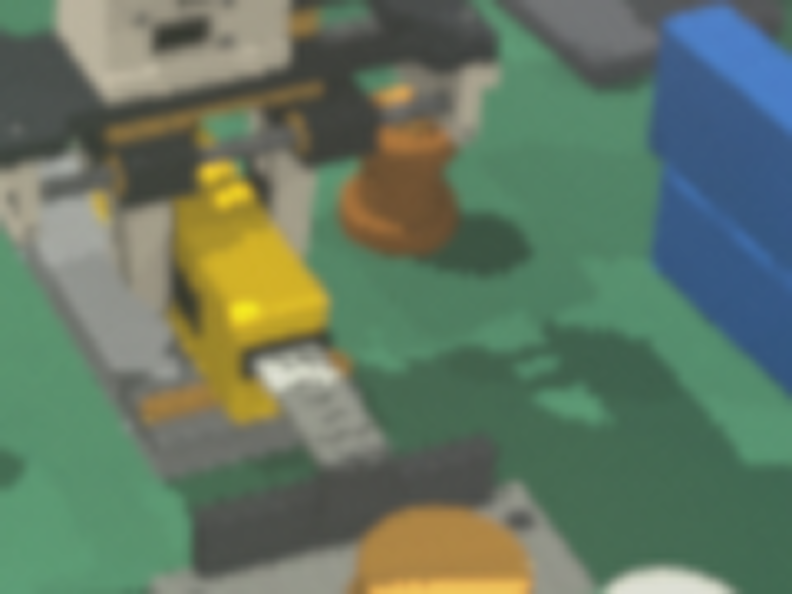

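```bash
python3 -m pendant '[[[14,0,0,0,0,0,0.5],[28,-0.5,0,0,0,0,0.5],[38,-0.5,0,0,0,0,0.5],[38,-0.5,0,0,0,0,0.5],[38,-0.5,0,0,0,0,0.5]]]' 60; python3 go.py
python3 - <<'E'
from m4 import *
crop(get_image("side"),270,210,120,90,6.6,"pics/s9.png")
crop(get_image("top"),280,170,100,75,8,"pics/t9.png")
print(tt(arm.observe()["position"]))
E
```

```text
clock: 16.27
position: [0.5771, -0.1153, 0.2198]
ee_rot: [2.325, 2.112, 0.0]
force: [0.3, -4.6, -4.5]
width: 0.39
t 16.27 grasp [ 0.5772 -0.1154  0.0608] jaw -0.0963 F [ 0.3 -4.6 -4.5] w 35.8 q [-0.28  0.65  0.57  1.88 -0.49  0.76  0.47]
[160.3  -0.7]
```

View pics/s9.png

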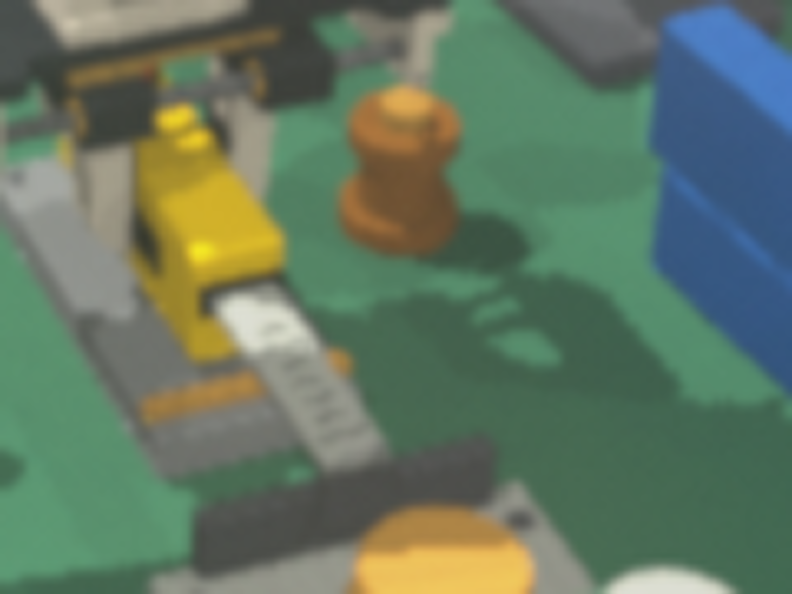

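View pics/t9.png

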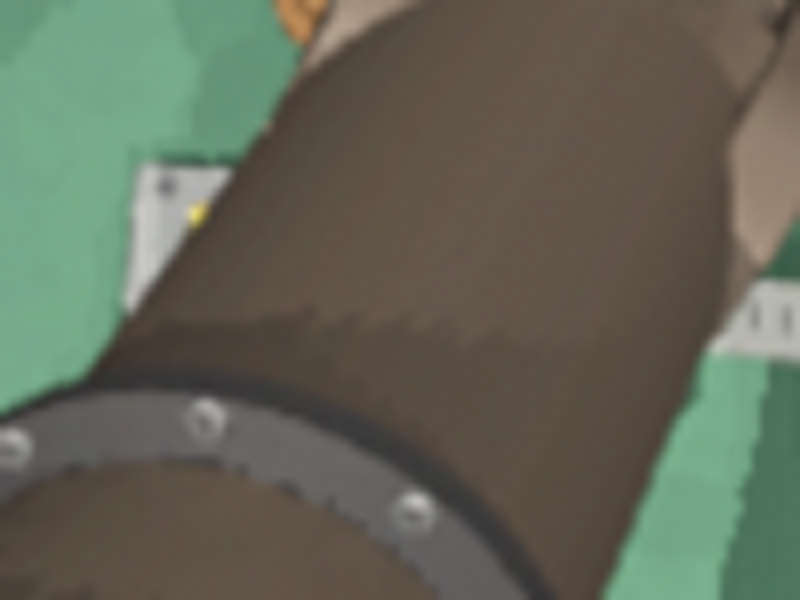

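Run:
```python
from m4 import *
G=lambda c:np.array([270,210])+(np.array(c)+.5)/6.6-.5
print("front bottom L,R?",tt(unproj("side",G((200,360)),.0308)[0]),"front top R",tt(unproj("side",G((284,240)),.0808)[0]))
print("bar L back",tt(unproj("side",G((140,400)),.026)[0]),"bar R back",tt(unproj("side",G((350,350)),.026)[0]))
print("bladeL/R near",tt(unproj("side",G((322,468)),.0628)[0]),tt(unproj("side",G((387,452)),.0628)[0]))
```

```text
front bottom L,R? [98.2 15.5] front top R [ 93.  -13.2]
bar L back [90.3 42. ] bar R back [ 89.6 -40.4]
bladeL/R near [-4.7 16. ] [-5.  -7.6]
```

```bash
python3 -m pendant '[[[0,0,5,0,0,0,0.5],[0,0,9,0,0,0,0.5],[0,0,10,0,0,0,0.5],[0,0,10.5,0,0,0,0.5],[0,0,10.5,0,0,0,0.5]]]' 60; python3 go.py
```

```text
clock: 17.0
position: [0.577, -0.1158, 0.2093]
ee_rot: [2.326, 2.111, 0.0]
force: [-0.2, -5.6, -1.5]
width: 0.387
t 17.00 grasp [ 0.577  -0.1158  0.0503] jaw -0.0972 F [-0.2 -5.6 -1.5] w 35.6 q [-0.27  0.66  0.56  1.89 -0.51  0.74  0.48]
```

```bash
python3 -m pendant '[[[-2,0,0.5,0,0,0,0.5],[-3.5,0,0.5,0,0,0,0.5],[-4,0,0.5,0,0,0,0.5]]]' 60; python3 go.py
```

```text
clock: 17.38
position: [0.5769, -0.1185, 0.2091]
ee_rot: [-2.325, -2.111, -0.003]
force: [-1.4, 0.6, 6.8]
width: 0.389
t 17.38 grasp [ 0.577  -0.1182  0.0501] jaw -0.0963 F [-1.4  0.6  6.8] w 35.8 q [-0.27  0.66  0.56  1.89 -0.51  0.74  0.49]
```

```bash
python3 -m pendant '[[[-1,0,0,0,0,0,0.5],[-2,0,0,0,0,0,0.5],[-2,0,0,0,0,0,0.5]]]' 60; python3 go.py
python3 - <<'E'
from m4 import *
crop(get_image("side"),270,210,120,90,6.6,"pics/s10.png")
E
```

```text
clock: 17.75
position: [0.5769, -0.1189, 0.2091]
ee_rot: [-2.322, -2.112, -0.005]
force: [-1.5, 5.5, 9.2]
width: 0.39
t 17.75 grasp [ 0.577  -0.1183  0.0502] jaw -0.0948 F [-1.5  5.5  9.2] w 35.9 q [-0.26  0.66  0.56  1.89 -0.51  0.74  0.49]
```

View pics/s10.png

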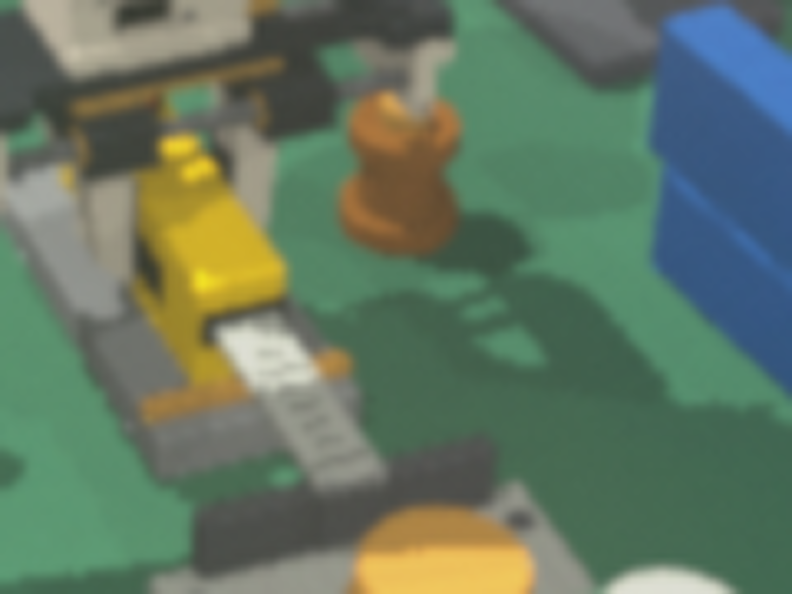

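```bash
python3 -m pendant '[[[1.5,0,-0.5,0,0,0,0.5],[1.5,0,-0.5,0,0,0,0.5],[1.5,0,-0.5,0,0,0,-0.2],[1.5,0,-0.5,0,0,0,-0.2],[1.5,0,-0.5,0,0,0,-0.2],[1.5,0,-25,0,0,0,-0.2],[1.5,0,-70,0,0,0,-0.2],[1.5,0,-110,0,0,0,-0.2],[1.5,0,-110,0,0,0,-0.2]]]' 60; python3 go.py
python3 - <<'E'
from m4 import *
crop(get_image("side"),250,190,120,90,6.6,"pics/s11.png")
crop(get_image("top"),280,170,100,75,8,"pics/t11.png")
E
```

```text
clock: 18.92
position: [0.5775, -0.1199, 0.3215]
ee_rot: [2.323, 2.11, 0.006]
force: [0.9, 0.5, -1.2]
width: 0.595
t 18.93 grasp [ 0.5783 -0.1199  0.1625] jaw -0.0963 F [ 0.9  0.5 -1.2] w 54.8 q [-0.34  0.52  0.67  1.8  -0.39  0.95  0.39]
```

View pics/s11.png

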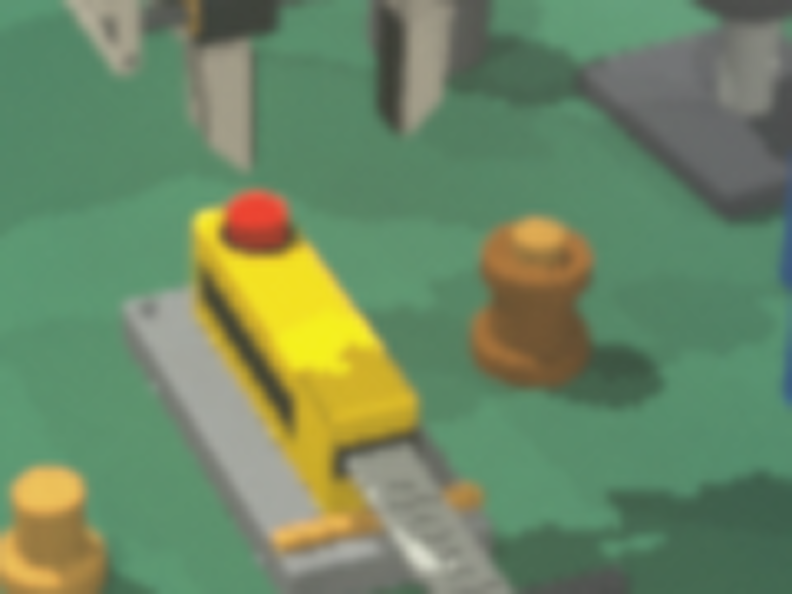

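View pics/t11.png

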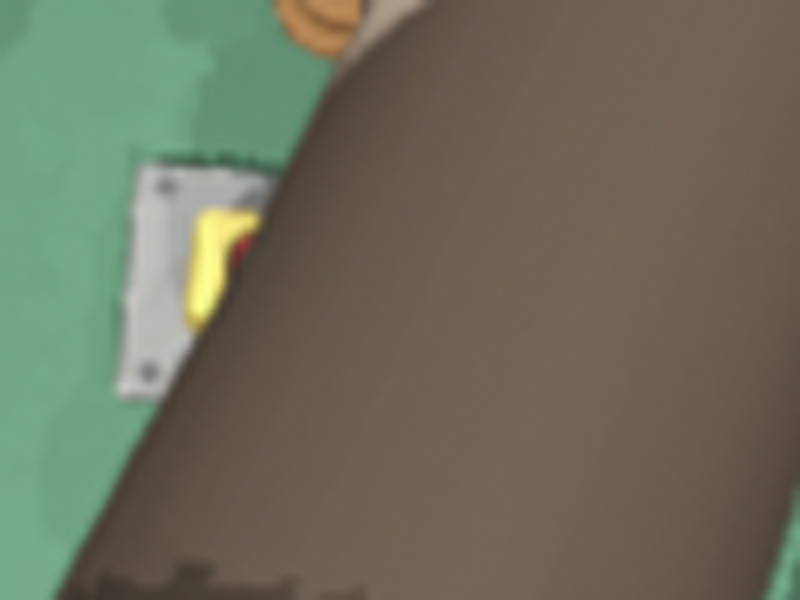

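```bash
python3 -m pendant '[[[330,-60,0,0,0,0,1],[330,-60,0,0,0,0,1],[330,-60,0,0,0,0,1],[330,-60,0,0,0,0,1],[330,-60,0,0,0,0,1],[330,-60,0,0,0,0,1],[330,-60,0,0,0,0,1]]]' 20; python3 go.py
python3 - <<'E'
from m4 import *
im=get_image("top");cv2.imwrite("pics/top12.png",im[:,:,::-1])
crop(im,290,180,100,60,8,"pics/t12.png")
im=get_image("side");cv2.imwrite("pics/side12.png",im[:,:,::-1]);crop(im,255,200,100,75,8,"pics/s12.png")
E
```

```text
clock: 19.9
position: [0.5478, 0.2167, 0.3173]
ee_rot: [-2.321, -2.115, 0.003]
force: [0.6, -1.6, 0.4]
width: 0.004
t 19.90 grasp [0.5475 0.2166 0.1583] jaw -0.0926 F [ 0.6 -1.6  0.4] w 0.4 q [-0.92  0.52  0.66  1.81 -0.39  0.95 -0.18]
```

View pics/t12.png

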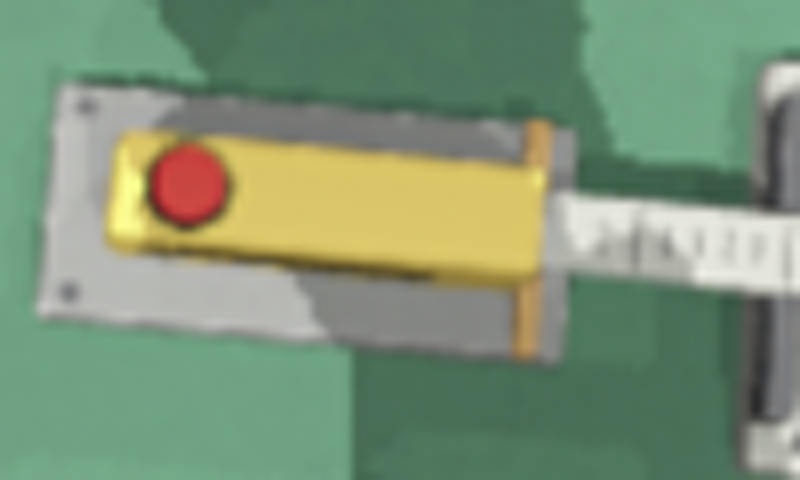

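View pics/s12.png

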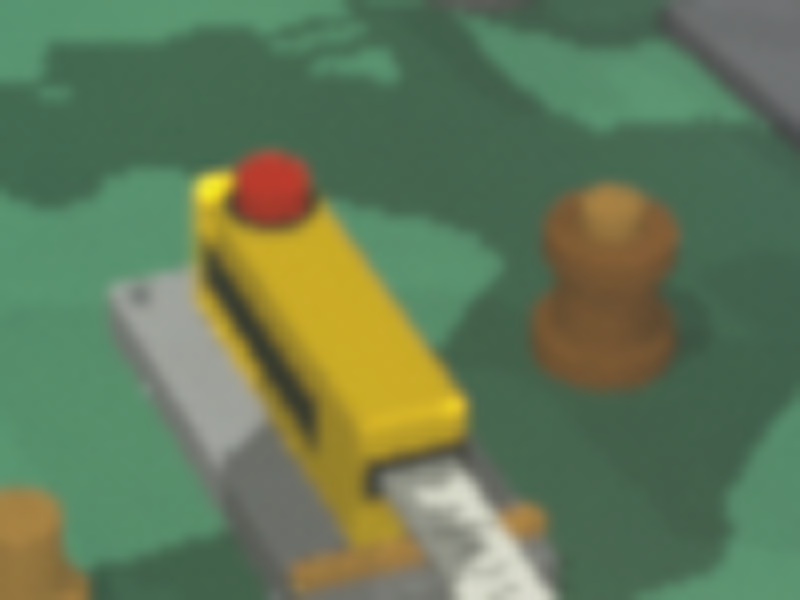

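View pics/top12.png

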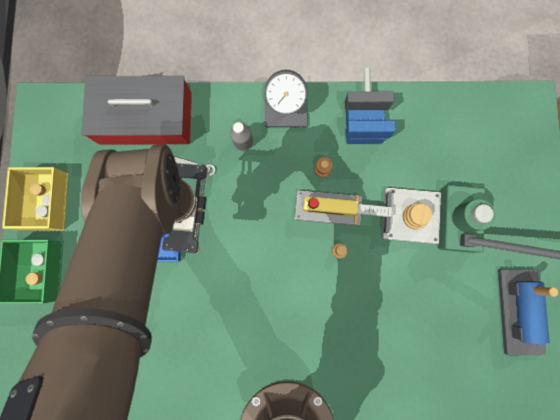

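Run:
```python
from m4 import *
C=lambda c:np.array([290,180])+(np.array(c)+.5)/8-.5
for n,c,z in(("button",(188,186),.082),("fr top",(546,166),.07),("fr bot",(535,272),.07),("bk top",(118,135),.07),("bk bot",(108,240),.07),("plate TL",(62,85),.02),("plate BL",(40,318),.02),("bar backT",(527,122),.026),("bar backB",(514,357),.026),("blade T@",(640,198),.052),("blade B",(632,276),.052)):
    print(n,tt(unproj("top",C(c),z)[0]))
S=lambda c:np.array([255,200])+(np.array(c)+.5)/8-.5
print("button side",tt(unproj("side",S((272,178)),.082)[0]), "pred if centred",(proj("side",[*(T+X*.206),.082])-[255,200]+.5)*8)
```

```text
button [207.4   1. ]
fr top [ 91.7 -18.3]
fr bot [92.9 16.6]
bk top [230.7 -15.5]
bk bot [230.9  19.1]
plate TL [249.6 -39.6]
plate BL [249.8  40.8]
bar backT [ 91.6 -40.5]
bar backB [90.4 39.7]
blade T@ [ 57.1 -13.7]
blade B [58.  12.4]
button side [205.    2.5] pred if centred [[278.73105719 175.20866998]]
```

Run:
```python
from m4 import *
from go import *
w=T+X*.2065+Y*.0008; print(w); delta(w[0],w[1],.13,-.0963)
```

```text
[ 0.58005818 -0.06937978]
shift mm [-278.1   58.9   29.4] rot [-0.0008  0.0012 -0.0016]
```

```bash
python3 -m pendant '[[[-278,59,0,0,0,0,1],[-278,59,0,0,0,0,1],[-278,59,0,0,0,0,1],[-278,59,10,0,0,0,1],[-278,59,20,0,0,0,1],[-278,59,29,0,0,0,1],[-278,59,29,0,0,0,1]]]' 20; python3 go.py .58006 -.06938 .093 -.0963
python3 - <<'E'
from m4 import *
crop(get_image("side"),255,180,100,75,8,"pics/s13.png")
E
```

```text
clock: 20.88
position: [0.5798, -0.0685, 0.2889]
ee_rot: [-2.327, -2.108, 0.001]
force: [0.1, -0.7, 0.1]
width: 0.005
t 20.88 grasp [ 0.5795 -0.0684  0.1299] jaw -0.0986 F [ 0.1 -0.7  0.1] w 0.5 q [-0.41  0.55  0.64  1.85 -0.42  0.89  0.33]
shift mm [-0.9  0.5 36.9] rot [-0.002  -0.0006 -0.0023]
```

View pics/s13.png

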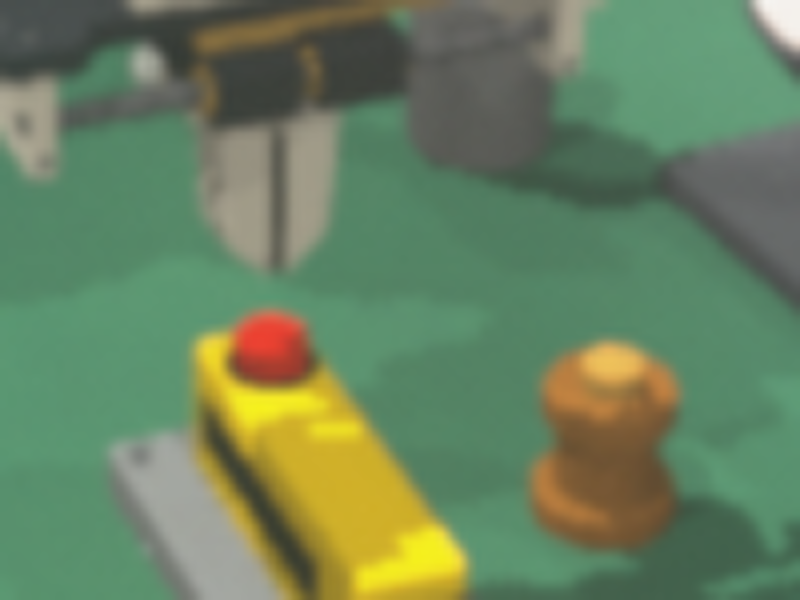

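```bash
python3 -m pendant '[[[-1,0.5,20,0,0,0,1],[-1,0.5,27,0,0,0,1],[-1,0.5,30,0,0,0,1],[-1,0.5,33,0,0,0,1],[-1,0.5,35,0,0,0,1],[-1,0.5,37,0,0,0,1],[-1,0.5,37,0,0,0,1]]]' 20; python3 go.py
```

```text
clock: 21.8
position: [0.5811, -0.0684, 0.2526]
ee_rot: [2.325, 2.112, 0.001]
force: [0.2, 0.8, -0.1]
width: 0.005
t 21.80 grasp [ 0.5812 -0.0684  0.0936] jaw -0.096 F [ 0.2  0.8 -0.1] w 0.4 q [-0.39  0.6   0.61  1.87 -0.46  0.81  0.36]
```

```bash
python3 - <<'E'
from m4 import *
crop(get_image("side"),255,180,100,75,8,"pics/s14.png")
E
python3 -m pendant '[[[0,0,1.5,0,0,0,1],[0,0,1.5,0,0,0,1]]]' 20; python3 go.py
```

```text
clock: 22.1
position: [0.5812, -0.0689, 0.2522]
ee_rot: [2.326, 2.112, 0.002]
force: [-4.5, 1.8, 13.6]
width: 0.005
t 22.10 grasp [ 0.5813 -0.0687  0.0932] jaw -0.0966 F [-4.5  1.8 13.6] w 0.5 q [-0.39  0.6   0.61  1.87 -0.46  0.81  0.36]
```

View pics/s14.png

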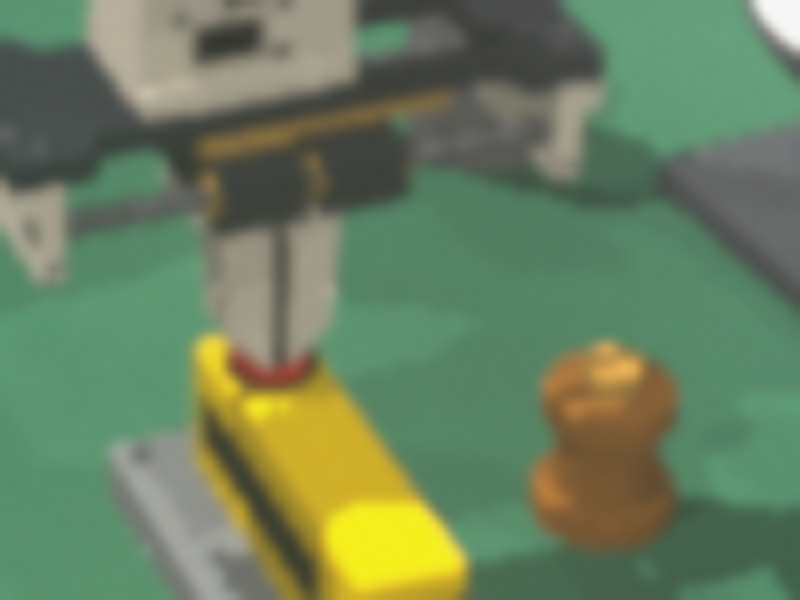

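```bash
python3 -m pendant '[[[0,0,1,0,0,0,1],[0,0,1,0,0,0,1]]]' 20; python3 go.py; python3 -m pendant '[[[0,0,-20,0,0,0,1],[0,0,-70,0,0,0,1],[150,-30,-70,0,0,0,1],[300,-60,-70,0,0,0,1],[300,-60,-70,0,0,0,1],[300,-60,-70,0,0,0,1],[300,-60,-70,0,0,0,1],[300,-60,-70,0,0,0,1]]]'; python3 go.py
python3 - <<'E'
from m4 import *
im=get_image("top");cv2.imwrite("pics/top15.png",im[:,:,::-1])
crop(im,290,180,100,60,8,"pics/t15.png")
im=get_image("side");cv2.imwrite("pics/side15.png",im[:,:,::-1]);crop(im,255,200,100,75,8,"pics/s15.png")
E
```

```text
clock: 22.35
position: [0.5811, -0.069, 0.2521]
ee_rot: [-2.326, -2.111, -0.003]
force: [-8.1, 3.7, 26.0]
width: 0.006
t 22.35 grasp [ 0.5814 -0.0688  0.0931] jaw -0.0967 F [-8.1  3.7 26. ] w 0.6 q [-0.39  0.6   0.61  1.87 -0.46  0.81  0.37]
clock: 23.35
position: [0.5489, 0.2417, 0.3195]
ee_rot: [-2.315, -2.121, -0.001]
force: [0.0, -1.2, 0.4]
width: 0.004
t 23.35 grasp [0.5488 0.242  0.1605] jaw -0.0877 F [ 0.  -1.2  0.4] w 0.3 q [-0.95  0.54  0.66  1.78 -0.4   0.96 -0.22]
```

View pics/t15.png

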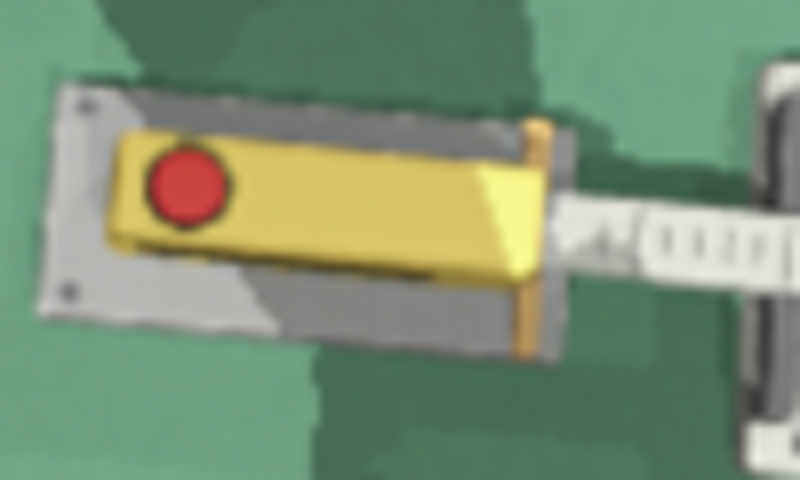

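View pics/s15.png

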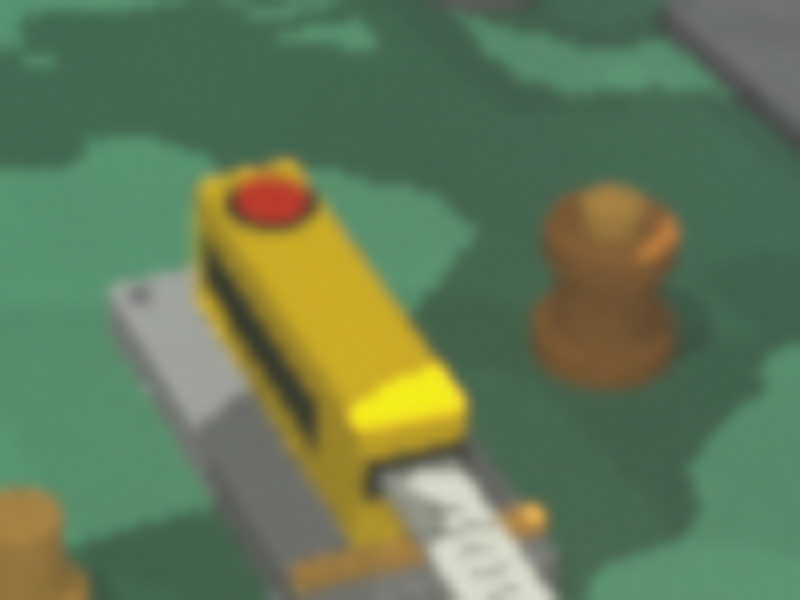

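View pics/side15.png

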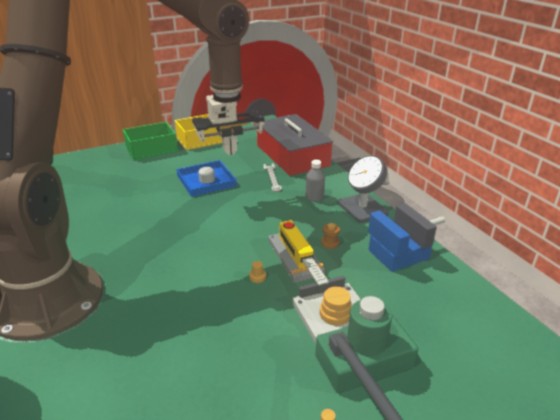

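```bash
python3 -m pendant '[[[0,0,0,0,0,0,1],[0,0,0,0,0,0,1],[0,0,0,0,0,0,1]]]'; python3 -c "
from cell import arm
print(arm.sign_off())"
```

```text
clock: 23.82
position: [0.5503, 0.235, 0.3204]
ee_rot: [-2.327, -2.11, -0.001]
force: [0.4, 0.4, 0.2]
width: 0.005
the job is handed in; nothing more can be done
None
```

I finished the job in the order asked and handed it in at 23.8 s, with the arm clear of everything.

- **Cap:** it stands upright in the blue tray. The top image put it about 3 mm from the tray centre I had measured.
- **Rule:** the lip is hooked over the rim. The wrist felt the spring at about 4.6 N during the draw, and the blade still reached to the rim after I let go. I moved the case forward until it pressed against the bar, then released it flat on the plate. In the top image it was within about 1 mm of centre and 0.5 to 1° of square. The two cameras and the arm's own reading differed by 1 to 3 mm.
- **Lock:** the button reached a hard stop at 26 N with the fingertips at 74 mm, the height of a fully down button. It looks flush in the last side image. An earlier reading at almost the same height showed no force, so I pressed again to be sure.
- **Other things:** the weights, valve, plug, spanner and oil bottle look unmoved in the last images, checked by eye only.

I gripped the case twice before lifting it. The first grip would have turned the last joint past its range, so I let go and took it again with the gripper turned half round.

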